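# Set a marked slat to its cutting line in a cut-off jig and lock the toggle clamp

## Robot

A 6-joint arm with a two-finger parallel gripper is mounted at the origin on a cart in front of the work surface, level with it; the furniture and walls round the work are solid. World frame = base frame: x ahead of the robot, y to its left, z up, the work surface at z = 0. Lengths are in m, angles in rad, forces in N, time in s.
With the tool pointing down it reaches from about 0.375 to 0.925 m from the base axis. Payload 5.7 kg.
Tool frame: the origin (TCP) lies at the very end of the fingers, on their centre line; the grasp point (between the pads) lies 19 mm behind it (grip_depth is the distance from the TCP to the grasp point, in m); z points along the fingers, y is the line along which they close (so a half turn about z gives the same grasp; the last joint's range is limited). The gripper opens to 85 mm and grips with 20 to 120 N. Pads are 22 mm wide; open, the fingers measure 114 mm over their backs; the gripper's body (76 mm by 85 mm) begins 54 mm behind the grasp point. The pads swing forward as they close: fully open they stand 13 mm farther back than shut.
Start: joints at [1.05, 0.359, 1.51, -0, 1.272, -0.115], TCP at [0.237, 0.551, 0.231] pointing down, gripper open.
Joint ranges: [-2.97, 2.97], [-1.01, 2.36], [0.21, 2.38], [-0.96, 4.11], [0.2, 2.71], [-2.98, 2.98]. Speed limits (rad/s): [2.39, 2.39, 3.14, 3.14, 3.14, 3.14].

## Interface

Orientations are given as [roll, pitch, yaw] about the fixed x, y, z axes, in that order (R = Rz(yaw) Ry(pitch) Rx(roll)).
In Python, from cell import observe, capture, camera_params, close_job, grip_depth gives the robot as it stands. The module is installed in compiled form; this text tells all that it offers.
- The arm moves only by the shell command python3 -m pendant 'ROWS' [FORCE]. ROWS is JSON, a list of rows, each an object with "dp": the shift along the tool's x, y, z in m, a list of three; "yaw": the turn about the tool's z in rad; "jaw": the closure in counts, from 0 (fully open) to 255 (shut). In form: [{"dp": [dx, dy, dz], "yaw": yaw, "jaw": jaw}, ...]. A call has 1 to 12 rows; each row is the pose to reach, as a shift and turn from the pose commanded when the call began, along the tool's axes at that moment; what a row does not reach only later rows make up. A row lasts 1/10 s, in which the tool goes at most 50 mm and 8.59 degrees, less where a joint would pass 70% of its speed; a pose out of reach is approached as far as the arm can. A call with a gripper value outside its range is refused whole. The fingers move at their own pace and stop on an object; FORCE is the grip in N (left out, the last holds). Time passes only in rows, so rows that repeat a pose let the fingers close. It gives the time, the measured TCP pose, the force, the opening and the grip force at its end, in the units of the state.
- observe(): the state, without advancing time (a new reading comes with each control period).
- capture(name): name is "scene" or "top" or "wrist"; returns (picture, depth): 400x640x3 uint8, red, green, blue; 400x640 float32, m along the optical axis (not along the pixel's ray), 0 where there is no reading.
- camera_params(name): a dict with "fx", "fy", "cx", "cy" (pixels), "rvec" (rotation vector, rad) and "tvec" (3), from world to camera coordinates, as OpenCV has them; the wrist camera has in their place "hand_eye" (4x4, takes a point from camera to tool coordinates, whose origin is the TCP and whose axes are the flange's). Camera axes: x right, y down, z forward; pixel columns grow to the right and rows downward; lengths in m; the calibration is good to about 2 mm. The wrist camera is an equidistant fisheye: a pixel r from the principal point sees the ray r / f radians off the axis. A picture is of the moment at which its call begins: read the wrist's pose just before it. camera_params takes no time and is no camera call.
- close_job(): hands the job in; it is judged then, once.
The state is a dict: "t": time; "joint_positions": joint angles; "qd": joint speeds; "joint_efforts": joint torques, N m; "position": TCP position; "ee_rot": TCP orientation; "force": force on the tool from outside, world axes, zero at the start; "torque": the same for the moment, N m; "gripper_width": finger opening in m; "finger_force": force on a finger pad.
Only numpy, scipy, OpenCV 4.12 (cv2) and the standard library are available. Lean on these libraries where they do the work, as an engineer would, in place of code of your own. Each camera call takes 0.05 s, during which the arm holds its last target. There are 200 camera calls.

## Task

Load the cut-off jig for the saw: with the fingertips, push the marked slat flat against the jig's fence and along it until its pencil line lies level with the jig's left edge, so that just the hatched waste end overhangs. Then press the red clamp handle fully down, so that the toggle clamp locks the slat there, and let go. The slat is only pushed, never picked up off the jig, and the things lying round the jig stay where they are.

Things in the scene. Friction and masses are not known exactly. Their poses are not given: they have to be found in the camera images.
- jig: Cut-off jig on the white table right of the grey rip fence; it does not yield to pushes. Dark brown plywood base (x -0.110 to 0.075, y -0.130 to 0.140, top at z = 0.014) with a wooden fence along its far side (near face at x = 0.002, top at z = 0.032, as long as the base). Axes: x away from the robot across the fence, y left along it, z up; it may be turned a little. Origin on the table.
- jig_corner (a point): Point at the jig's left edge (the edge that runs past the saw blade, y = 0.140 in the jig's frame), at the foot of the fence's near face, on the top of the base: jig frame (0.002, 0.140, 0.014).
- slat: Pale wooden slat, 200 mm long (its y), 45 wide (x), 8 thick, about 60 g, loose and flat on the jig's base, off the fence and a little askew. Origin: centre of its underside; properly set it is at x = -0.0205, y = 0.080 in the jig's frame. The hatched 40 mm beyond its pencil line, at the left (+y) end, is the waste that must overhang. It stops when the push stops.
- slat_line (a point): Middle of the pencil line on the slat's top face; in the slat's frame (0, 0.060, 0.008).
- slat_end (a point): Middle of the slat's plain right (-y) end face, half-way up; in the slat's frame (0, -0.100, 0.004).
- clamp_handle (a joint): How far the red clamp handle is pressed down, rad: 0 raised, where it starts within -0.1 to 0.3 (57 degrees above level, leaning away from the robot), 1.0 fully down (level, pointing away from the robot, locked). It turns about an axis through handle_pivot along the jig's y and stays where it is left. 2 to 8 N at the grip move it down, past a dead centre (0.94) to a firm stop at 1.0.
- handle_pivot (a point): The handle's pivot, jig frame (0.050, 0.105, 0.058). The clamp is screwed on the fence here, 36 mm wide along y; open, it reaches 150 mm above the table, and its raised pad then hangs 40 mm or more clear above the slat, reaching out to x = -0.037.
- handle_grip (a point): Point on the upper (when down) side of the red grip, 80 mm from the pivot along the handle and 13 mm off the line through the pivot; it moves with the handle. The grip is a round bar 14 mm thick that ends 101 mm from the pivot.
- clamp_pad: The rubber pad, 19 mm across, on the spindle at the end of the clamp arm; it swings down with the handle and presses on the slat's top with about 5 N when locked. Origin: on the arm, 33 mm above the pad's underside. Locked, the pad stands over the slat at x = -0.024, y = 0.105 in the jig frame.
- spanner: Bystander: bright steel combination spanner 32 x 135 x 9 mm, lying on the table to the right of the jig. Origin: centre of its underside.
- red_tin: Bystander: round tin with a red lid, 64 mm across, 22 mm high, behind the jig on the right. Origin: centre of its underside.
- offcut: Bystander: wooden offcut 50 x 85 x 20 mm to the right of the jig, nearer the robot. Origin: centre of its underside.
Things that resemble listed ones, but are neither listed nor needed, are in the scene too. What is shaped like the slat but orange or turquoise is not meant.

How it is judged:
On the way, in this order (a step that is already met when the one before it is completed fails the run):
1. with the clamp still open, the slat lies along the fence with its pencil line level with the jig's left edge (value of joint clamp_handle below 0.4 rad and y of slat_line in the frame of jig between 0.135 and 0.145 m and x of slat in the frame of jig above -0.0245 m and angle between the y axis of slat and the y axis of jig, either way round below 0.04 rad), for 0.2 s.
2. the handle is fully down and the pad presses on the slat (value of joint clamp_handle above 0.95 rad and contact force between clamp_pad and slat above 3 N), for 0.2 s.
At the end, for the whole second after the job is handed in: The slat lies flat along the jig's fence (no gap over 4 mm at its middle, within 0.04 rad), its pencil line within 5 mm of the jig's left edge; the clamp handle is fully down (over 0.95 rad) and the pad presses on the slat with more than 3 N; all at rest and released (all of step 2 and y of slat_line in the frame of jig between 0.135 and 0.145 m and x of slat in the frame of jig above -0.0245 m and angle between the y axis of slat and the y axis of jig, either way round below 0.04 rad and angle between slat's own z axis and vertical below 0.05 rad and linear speed of slat below 0.01 m/s); the robot touches nothing.
It fails at once if the slat is lifted off the jig's base (over 8 mm) (height (world z) of slat above 0.022 m).
It fails at once if the slat is tipped (over 0.25 rad) or falls off the jig (angle between slat's own z axis and vertical above 0.25 rad or height (world z) of slat below 0.004 m).
It fails at once if the spanner, tin or offcut is moved (over 15 mm) (distance of any of spanner, red_tin, offcut from where it was at the start of the episode above 0.015 m).
It also fails if it takes over 48 s, if anything falls off the work surface, if the arm or the gripper's body presses on something with over 40 N, if the wrist force passes 120 N, or if a joint passes its speed limit or range.

## Working session

There is one attempt and no reset: what is moved stays moved. The work goes in short steps, Python scripts to look and compute and a shell command to move; the robot and the scene stay as the last step left them, time stands still between calls to the robot, and variables do not carry over. Pictures are saved under pics/ and viewed, at most 11 in all, crops included, and the job is handed in when it is done.

```bash
mkdir -p pics; ls
python3 - <<'E'
from cell import *
import cv2,numpy as np
s=observe();print(s)
for n in("scene","top"):
    p,d=capture(n);cv2.imwrite(f"pics/{n}0.png",p[...,::-1]);np.savez(f"pics/{n}0.npz",p=p,d=d);print(n,camera_params(n))
print(camera_params("wrist"),grip_depth)
E
```

```text
pics
{'t': 0.0, 'joint_positions': array([ 1.04988860e+00,  3.59496233e-01,  1.51141223e+00,  4.03751582e-05,
        1.27250189e+00, -1.15092606e-01]), 'qd': array([-0.00052907,  0.00035841,  0.00074895,  0.00160878,  0.00085787,
        0.00014811]), 'joint_efforts': array([ 1.34730308e-03, -5.27634823e+01, -2.78619540e+01, -3.86547720e-05,
        1.32090482e-02, -1.66766637e-05]), 'position': array([0.23651697, 0.55069196, 0.23046649]), 'ee_rot': array([-3.13979140e+00, -2.47058079e-04,  2.73576541e+00]), 'force': array([-0.63893771,  0.68795816,  0.6373641 ]), 'torque': array([0.02882941, 0.00101831, 0.00380265]), 'finger_force': 0.0, 'gripper_width': 0.08536215526896791}
scene {'fx': 463.19449617044455, 'fy': 463.19449617044455, 'cx': 324.64051555296123, 'cy': 202.25805710958517, 'rvec': array([ 2.13783388, -1.16522288,  0.44690675]), 'tvec': array([-0.51439297,  0.29683066,  1.68074787])}
top {'fx': 375.9868291928517, 'fy': 375.9868291928517, 'cx': 317.36463964515667, 'cy': 204.2496603017931, 'rvec': array([ 2.20626572, -2.15056838,  0.09008757]), 'tvec': array([-0.27413481,  0.5319685 ,  1.22540405])}
{'fx': 309.70691628693146, 'fy': 309.70691628693146, 'cx': 310.42029104107957, 'cy': 196.36392244925932, 'hand_eye': array([[-1.27773547e-04, -9.51704811e-01, -3.07014554e-01,
         7.76231656e-02],
       [ 9.99999812e-01, -3.05939043e-04,  5.32190198e-04,
        -1.93817432e-04],
       [-6.00415710e-04, -3.07014428e-01,  9.51704671e-01,
        -1.41284668e-01],
       [ 0.00000000e+00,  0.00000000e+00,  0.00000000e+00,
         1.00000000e+00]])} 0.0187
```

View pics/top0.png

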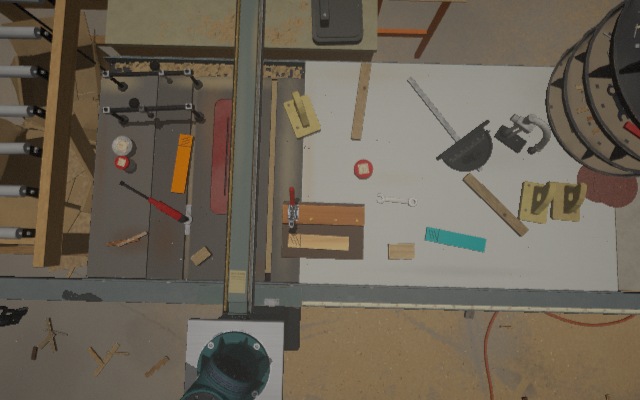

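View pics/scene0.png

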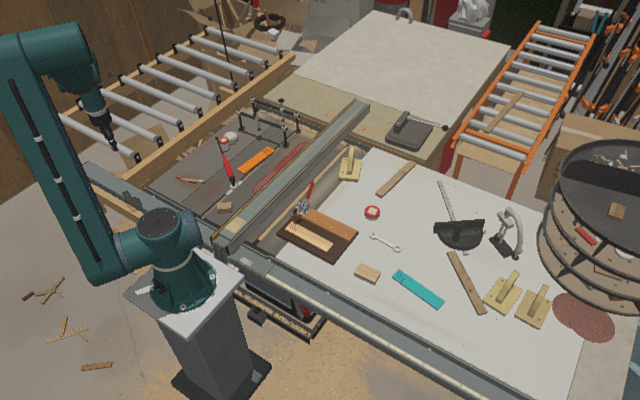

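The top view shows the jig base at about (282–364, 204–259), the slat at (289–349, 233–250) with its hatched end on the left, and the red handle at (292, 190). The scene view agrees. The grey rip fence runs at column ~245.

```bash
cat > h.py <<'E'
import numpy as np,cv2
from cell import *
from scipy.spatial.transform import Rotation as Ro
def ray(n,u,v):
    c=camera_params(n);R=cv2.Rodrigues(c['rvec'])[0]
    d=np.array([(u-c['cx'])/c['fx'],(v-c['cy'])/c['fy'],1.])
    return -R.T@c['tvec'],R.T@d
def onz(n,u,v,z):
    o,d=ray(n,u,v);return o+d*(z-o[2])/d[2]
def dep(n,D,u,v):
    o,d=ray(n,u,v);return o+d*D[v,u]
def wray(s,u,v):
    c=camera_params('wrist');x,y=u-c['cx'],v-c['cy'];r=np.hypot(x,y);t=r/c['fx']
    d=np.array([np.sin(t)*x/r,np.sin(t)*y/r,np.cos(t)]);H=c['hand_eye']
    R=Ro.from_euler('xyz',s['ee_rot']).as_matrix()
    return s['position']+R@H[:3,3],R@H[:3,:3]@d
def wz(s,u,v,z):
    o,d=wray(s,u,v);return o+d*(z-o[2])/d[2]
E
python3 - <<'E'
from h import *
np.set_printoptions(precision=4,suppress=True)
f=np.load('pics/top0.npz');D=f['d'];p=f['p']
for u,v in[(245,150),(245,220),(262,200),(270,200),(233,360),(292,190),(320,214),(320,242),(350,255),(420,270),(300,115),(364,169),(397,200),(60,300)]:
    print(u,v,dep('top',D,u,v),p[v,u])
hsv=cv2.cvtColor(p,cv2.COLOR_RGB2HSV)
print(hsv[255,300:360:15],hsv[242,300:350:10],hsv[214,310:360:10],hsv[255,275:285])
img=cv2.resize(p[170:275,255:415],None,fx=5,fy=5,interpolation=cv2.INTER_CUBIC)
cv2.imwrite('pics/topcrop.png',img[...,::-1])
E
```

```text
245 150 [ 0.7079 -0.0195  0.0553] [ 95 100  91]
245 220 [ 0.4792 -0.0291  0.0562] [ 95 100  92]
262 200 [ 0.5503 -0.073   0.0002] [83 79 73]
270 200 [ 0.5513 -0.0995 -0.0034] [133 112  82]
233 360 [ 0.1004 -0.0475  0.2362] [38 37 35]
292 190 [ 0.5692 -0.1836  0.1472] [126  46  39]
320 214 [ 0.5061 -0.2699  0.0311] [142  99  60]
320 242 [ 0.4144 -0.2723  0.0207] [169 138  97]
350 255 [ 0.374  -0.3727  0.0118] [86 75 65]
420 270 [ 0.3298 -0.6076  0.0001] [149 148 140]
300 115 [ 0.8245 -0.1966  0.0711] [102  92  61]
364 169 [ 0.6611 -0.4133  0.0223] [162 150 126]
397 200 [ 0.5613 -0.5278  0.0065] [158 153 145]
60 300 [ 0.1957  0.6025 -0.0305] [72 70 65]
[[14 76 84]
 [13 69 85]
 [12 64 87]
 [14 71 86]] [[ 16 100 130]
 [ 17 111 168]
 [ 17 109 169]
 [ 18 108 168]
 [ 18 109 169]] [[ 14 146 143]
 [ 14 147 142]
 [ 14 143 141]
 [ 14 142 138]
 [ 13 134 137]] [[18 37 90]
 [19 32 88]
 [24 40 90]
 [21 46 94]
 [19 46 94]
 [17 48 95]
 [17 65 82]
 [13 82 84]
 [14 72 85]
 [12 71 83]]
```

View pics/topcrop.png

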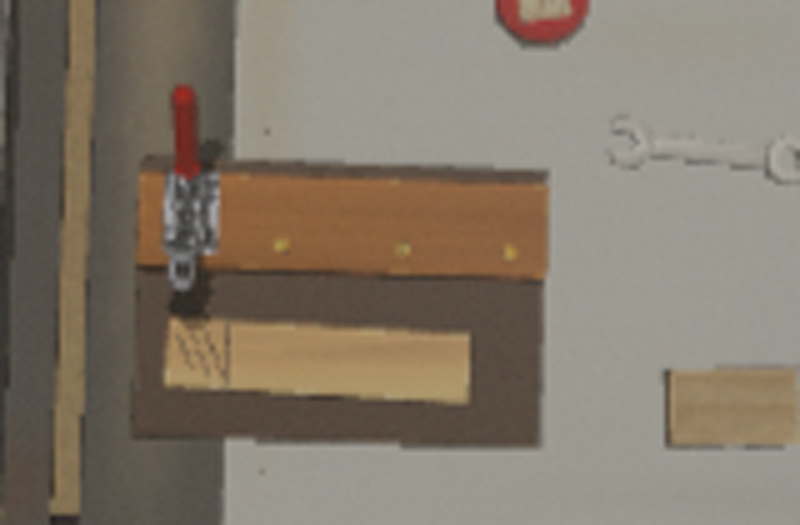

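The crop shows the pencil line at crop (228, 320–385), the fence foot running from (137, 268) to (545, 278), the base corners at (133, 437) and (541, 445), and the handle raised. The slat needs about 33 mm across and 60 mm left.

Run:
```python
from h import *
np.set_printoptions(precision=4,suppress=True)
g=lambda a,b,z:onz('top',255+a/5-.4,170+b/5-.4,z)
P={k:g(*v) for k,v in dict(nl=(133,437,.014),nr=(541,445,.014),tl=(137,268,.032),tr=(546,279,.032),fr=(548,183,.032),
 lineF=(228,323,.022),lineN=(228,386,.022),sFR=(470,333,.022),sNR=(468,403,.022),sFL=(170,319,.022),sNL=(164,385,.022)).items()}
for k,v in P.items():print(k,v)
d=P['nl']-P['nr'];print('len',np.linalg.norm(d),'ang',np.arctan2(-d[0],d[1]))
d=P['tl']-P['tr'];print('len',np.linalg.norm(d),'ang',np.arctan2(-d[0],d[1]))
d=P['sNL']-P['sNR'];print('slat',np.linalg.norm(d),np.arctan2(-d[0],d[1]))
s=observe();R=Ro.from_euler('xyz',s['ee_rot']).as_matrix()
for t in [(.45,.15,.25),(.42,-.25,.25)]:print(R.T@(np.array(t)-s['position']))
```

```text
nl [ 0.3617 -0.1455  0.014 ]
nr [ 0.3634 -0.4149  0.014 ]
tl [ 0.4727 -0.1462  0.032 ]
tr [ 0.4724 -0.4144  0.032 ]
fr [ 0.5355 -0.4147  0.032 ]
lineF [ 0.4383 -0.2064  0.022 ]
lineN [ 0.397  -0.2076  0.022 ]
sFR [ 0.4358 -0.3661  0.022 ]
sNR [ 0.39   -0.3656  0.022 ]
sFL [ 0.44   -0.1681  0.022 ]
sNL [ 0.3966 -0.1655  0.022 ]
len 0.2694084228875002 ang 0.006076758641673998
len 0.26819768667999627 ang -0.0013020839247648095
slat 0.20017330642461356 -0.03324120966874702
[-0.3543 -0.2839 -0.0191]
[-0.4847 -0.6633 -0.0185]
```

```bash
python3 -m pendant '[{"dp":[-0.35,-0.28,-0.02],"yaw":-0.406,"jaw":255},{"dp":[-0.35,-0.28,-0.02],"yaw":-0.406,"jaw":255},{"dp":[-0.35,-0.28,-0.02],"yaw":-0.406,"jaw":255},{"dp":[-0.35,-0.28,-0.02],"yaw":-0.406,"jaw":255},{"dp":[-0.35,-0.28,-0.02],"yaw":-0.406,"jaw":255},{"dp":[-0.35,-0.28,-0.02],"yaw":-0.406,"jaw":255},{"dp":[-0.35,-0.28,-0.02],"yaw":-0.406,"jaw":255},{"dp":[-0.35,-0.28,-0.02],"yaw":-0.406,"jaw":255},{"dp":[-0.35,-0.28,-0.02],"yaw":-0.406,"jaw":255},{"dp":[-0.42,-0.47,-0.02],"yaw":-0.406,"jaw":255},{"dp":[-0.42,-0.47,-0.02],"yaw":-0.406,"jaw":255},{"dp":[-0.42,-0.47,-0.02],"yaw":-0.406,"jaw":255}]'
```

```text
t: 1.3
position: [0.4392, 0.006, 0.2511]
ee_rot: [-3.142, -0.0, -3.141]
force: [0.7, 0.5, 0.0]
gripper_width: 0.0002
finger_force: 0.0
```

```bash
python3 -m pendant '[{"dp":[0.03,-0.26,0],"yaw":0,"jaw":255},{"dp":[0.03,-0.26,0],"yaw":0,"jaw":255},{"dp":[0.03,-0.26,0],"yaw":0,"jaw":255},{"dp":[0.03,-0.26,0],"yaw":0,"jaw":255},{"dp":[0.03,-0.26,0],"yaw":0,"jaw":255},{"dp":[0.03,-0.26,0],"yaw":0,"jaw":255},{"dp":[0.03,-0.26,0],"yaw":0,"jaw":255},{"dp":[0.03,-0.26,0],"yaw":0,"jaw":255}]'
python3 - <<'E'
from h import *
import pickle
s=observe();p,d=capture('wrist');cv2.imwrite('pics/w1.png',p[...,::-1]);pickle.dump((s,p,d),open('pics/w1.pkl','wb'));print(s['position'],s['ee_rot'],abs(s['qd']).max())
E
```

```text
t: 2.1
position: [0.4094, -0.2508, 0.2509]
ee_rot: [3.14, -0.001, 3.141]
force: [-0.1, 0.1, 0.4]
gripper_width: 0.0
finger_force: 0.0
[ 0.40944328 -0.25080491  0.25085315] [ 3.13990835e+00 -9.80399436e-04  3.14145386e+00] 0.026983174271127588
```

View pics/w1.png

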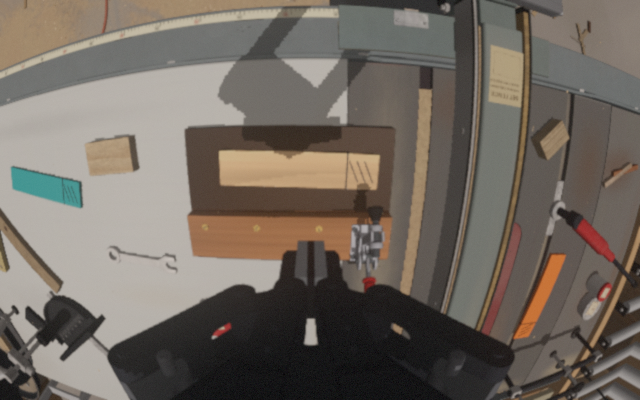

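The wrist view (robot side up) shows the base near corners at (187, 128) and (394, 127) and the fence near edge at row ~213. The slat spans (219–380, 150–190), with its pencil line at column 347.

Run:
```python
from h import *
import pickle
np.set_printoptions(precision=4,suppress=True)
s,p,d=pickle.load(open('pics/w1.pkl','rb'))
P={k:wz(s,*v) for k,v in dict(nr=(187,128,.014),nl=(394,127,.014),fr=(189,213,.032),fl=(393,213,.032),
 sNR=(219.5,150,.022),sFR=(219.5,187,.022),sNL=(380,153,.022),sFL=(379,190,.022),lN=(347.5,152,.022),lF=(346.5,189,.022)).items()}
for k,v in P.items():print(k,v)
# edge refinement: slat & base mask
hsv=cv2.cvtColor(p,cv2.COLOR_RGB2HSV)
print(p[170,210:224].tolist(),p[140:160,280,0],p[180:220,280])
```

```text
nr [ 0.3614 -0.4088  0.014 ]
nl [ 0.3629 -0.1467  0.014 ]
fr [ 0.4705 -0.4102  0.032 ]
fl [ 0.4701 -0.1455  0.032 ]
sNR [ 0.3904 -0.3636  0.022 ]
sFR [ 0.4382 -0.3672  0.022 ]
sNL [ 0.395  -0.1653  0.022 ]
sFL [ 0.4425 -0.1638  0.022 ]
lN [ 0.3944 -0.2058  0.022 ]
lF [ 0.4413 -0.2056  0.022 ]
[[82, 65, 54], [85, 71, 58], [83, 67, 56], [85, 68, 57], [81, 67, 55], [84, 67, 57], [85, 68, 58], [85, 70, 59], [92, 73, 61], [130, 105, 79], [181, 150, 115], [194, 162, 125], [196, 163, 125], [197, 164, 127]] [ 57  59  60  59  60  61  60  60  59  66  90 121 130 143 170 195 203 201
 202 202] [[192 159 121]
 [194 162 123]
 [194 162 124]
 [195 162 124]
 [197 165 127]
 [195 163 126]
 [179 149 113]
 [129 103  78]
 [ 90  67  52]
 [ 86  66  53]
 [ 87  69  57]
 [ 88  67  55]
 [ 91  72  58]
 [ 87  68  55]
 [ 89  68  55]
 [ 86  65  52]
 [ 87  69  56]
 [ 87  68  54]
 [ 86  67  52]
 [ 87  68  53]
 [ 87  68  55]
 [ 86  67  53]
 [ 89  70  57]
 [ 87  67  54]
 [ 86  66  53]
 [ 86  66  53]
 [ 88  68  54]
 [ 87  66  53]
 [ 85  65  53]
 [ 82  63  49]
 [ 75  54  42]
 [ 71  52  39]
 [ 74  53  37]
 [ 79  55  39]
 [ 81  56  38]
 [ 87  60  42]
 [108  74  52]
 [135  92  62]
 [151 104  71]
 [154 107  73]]
```

```bash
python3 -m pendant '[{"dp":[0.044,-0.014,0.05],"yaw":0,"jaw":255},{"dp":[0.044,-0.014,0.10],"yaw":0,"jaw":255},{"dp":[0.044,-0.014,0.15],"yaw":0,"jaw":255},{"dp":[0.044,-0.014,0.195],"yaw":0,"jaw":255},{"dp":[0.044,-0.014,0.215],"yaw":0,"jaw":255},{"dp":[0.044,-0.014,0.226],"yaw":0,"jaw":255},{"dp":[0.044,-0.014,0.2335],"yaw":0,"jaw":255},{"dp":[0.044,-0.014,0.2335],"yaw":0,"jaw":255}]'
python3 -m pendant '[{"dp":[-0.01,0,0],"yaw":0,"jaw":255},{"dp":[-0.016,0,0],"yaw":0,"jaw":255},{"dp":[-0.02,0,0],"yaw":0,"jaw":255},{"dp":[-0.024,0,0],"yaw":0,"jaw":255},{"dp":[-0.028,0,0],"yaw":0,"jaw":255},{"dp":[-0.032,0,0],"yaw":0,"jaw":255},{"dp":[-0.036,0,0],"yaw":0,"jaw":255},{"dp":[-0.040,0,0],"yaw":0,"jaw":255},{"dp":[-0.043,0,0],"yaw":0,"jaw":255},{"dp":[-0.045,0,0],"yaw":0,"jaw":255},{"dp":[-0.045,0,0],"yaw":0,"jaw":255}]'
```

```text
t: 2.95
position: [0.3665, -0.2658, 0.0181]
ee_rot: [-3.141, 0.0, -3.14]
force: [0.7, -0.2, 0.3]
gripper_width: 0.0
finger_force: 0.0
t: 4.05
position: [0.4111, -0.2662, 0.0178]
ee_rot: [-3.141, 0.0, -3.141]
force: [0.7, -0.1, 0.4]
gripper_width: 0.0001
finger_force: 0.0
```

```bash
python3 -m pendant '[{"dp":[-0.002,0,0],"yaw":0,"jaw":255},{"dp":[-0.004,0,0],"yaw":0,"jaw":255},{"dp":[-0.004,0,0],"yaw":0,"jaw":255}]'
python3 - <<'E'
from h import *
import pickle
s=observe();p,d=capture('wrist');cv2.imwrite('pics/w2.png',p[:300,80:560,::-1]);pickle.dump((s,p,d),open('pics/w2.pkl','wb'));print(s['position'],s['force'])
p,d=capture('top');np.savez('pics/top2.npz',p=p,d=d)
E
```

```text
t: 4.35
position: [0.4151, -0.2663, 0.0178]
ee_rot: [-3.141, 0.0, -3.141]
force: [-1.0, 0.0, 0.1]
gripper_width: 0.0001
finger_force: 0.0
[ 0.41510996 -0.26628475  0.01784951] [-0.95501565  0.01747801  0.14093877]
```

View pics/w2.png

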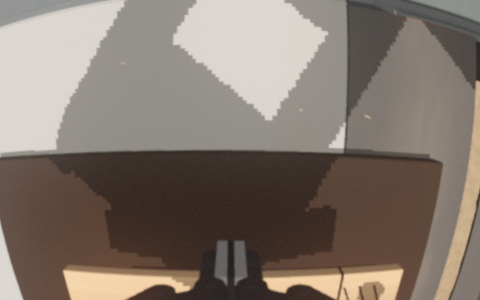

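The slat's near edge is in contact with the fingertips and looks nearly parallel to the base edge. I'll press a little further to feel the fence.

```bash
python3 -m pendant '[{"dp":[-0.002,0,0],"yaw":0,"jaw":255},{"dp":[-0.002,0,0],"yaw":0,"jaw":255}]';python3 -m pendant '[{"dp":[-0.002,0,0],"yaw":0,"jaw":255},{"dp":[-0.002,0,0],"yaw":0,"jaw":255}]'
```

```text
t: 4.65
position: [0.417, -0.2662, 0.0179]
ee_rot: [-3.141, 0.0, -3.141]
force: [-0.8, 0.0, 0.3]
gripper_width: 0.0001
finger_force: 0.0
t: 4.85
position: [0.4182, -0.2659, 0.0177]
ee_rot: [3.141, -0.001, -3.141]
force: [-3.3, -0.6, 2.1]
gripper_width: 0.0003
finger_force: 1.6
```

```bash
python3 -m pendant '[{"dp":[-0.002,0,0],"yaw":0,"jaw":255},{"dp":[-0.002,0,0],"yaw":0,"jaw":255}]'
```

```text
t: 5.05
position: [0.4184, -0.2657, 0.0176]
ee_rot: [3.141, -0.004, -3.14]
force: [-10.0, -3.5, 5.4]
gripper_width: 0.0001
finger_force: 4.9
```

```bash
python3 -m pendant '[{"dp":[0.02,0,0],"yaw":0,"jaw":255},{"dp":[0.02,0,-0.045],"yaw":0,"jaw":255},{"dp":[0.0,-0.045,-0.05],"yaw":0,"jaw":255},{"dp":[-0.026,-0.09,-0.05],"yaw":0,"jaw":255},{"dp":[-0.026,-0.136,-0.05],"yaw":0,"jaw":255},{"dp":[-0.026,-0.136,-0.05],"yaw":0,"jaw":255},{"dp":[-0.026,-0.136,-0.02],"yaw":0,"jaw":255},{"dp":[-0.026,-0.136,-0.006],"yaw":0,"jaw":255},{"dp":[-0.026,-0.136,0],"yaw":0,"jaw":255},{"dp":[-0.026,-0.136,0],"yaw":0,"jaw":255}]'
python3 - <<'E'
from h import *
import pickle
s=observe();p,d=capture('wrist');cv2.imwrite('pics/w3.png',p[:300,:,::-1]);pickle.dump((s,p,d),open('pics/w3.pkl','wb'));print(s['position'],s['force'])
p,d=capture('top');np.savez('pics/top3.npz',p=p,d=d)
cv2.imwrite('pics/t3.png',cv2.resize(p[170:275,255:415],None,fx=5,fy=5,interpolation=cv2.INTER_CUBIC)[...,::-1])
E
```

```text
t: 6.05
position: [0.4462, -0.4008, 0.0168]
ee_rot: [3.14, -0.002, -3.141]
force: [1.0, 0.8, 1.5]
gripper_width: -0.0003
finger_force: 0.0
[ 0.44620511 -0.40077903  0.01682805] [0.9808882  0.77335658 1.49893121]
```

View pics/t3.png

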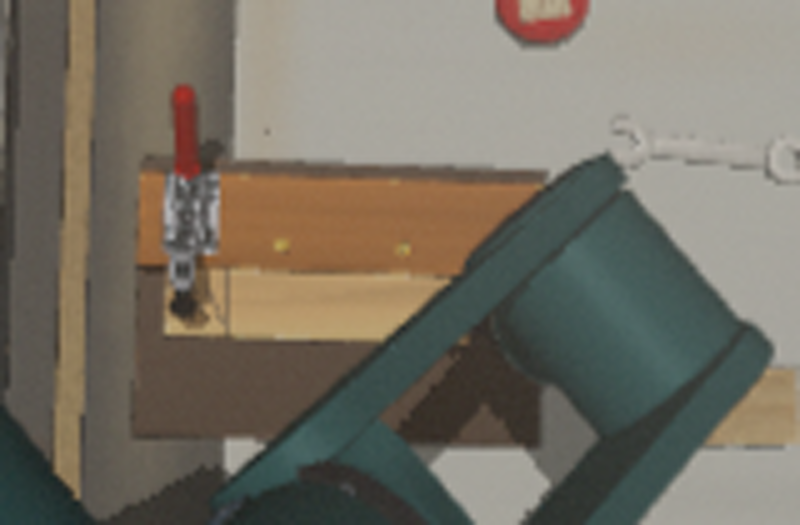

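The slat is flush with the fence (edge at rows 270–340 of the crop), and its pencil line is still at crop column 228. About 60 mm of left push remains, so I'll push most of it and then measure.

```bash
python3 -m pendant '[{"dp":[0,0.012,0],"yaw":0,"jaw":255},{"dp":[0,0.018,0],"yaw":0,"jaw":255},{"dp":[0,0.024,0],"yaw":0,"jaw":255},{"dp":[0,0.030,0],"yaw":0,"jaw":255},{"dp":[0,0.036,0],"yaw":0,"jaw":255},{"dp":[0,0.042,0],"yaw":0,"jaw":255},{"dp":[0,0.048,0],"yaw":0,"jaw":255},{"dp":[0,0.054,0],"yaw":0,"jaw":255},{"dp":[0,0.060,0],"yaw":0,"jaw":255},{"dp":[0,0.064,0],"yaw":0,"jaw":255},{"dp":[0,0.068,0],"yaw":0,"jaw":255},{"dp":[0,0.068,0],"yaw":0,"jaw":255}]'
python3 - <<'E'
from h import *
import pickle
s=observe();p,d=capture('wrist');pickle.dump((s,p,d),open('pics/w4.pkl','wb'));print(s['position'],s['force'])
a=cv2.resize(p[100:290,280:600],None,fx=2,fy=2,interpolation=cv2.INTER_CUBIC)
p,d=capture('top');np.savez('pics/top4.npz',p=p,d=d)
b=cv2.resize(p[215:250,255:361],(640,211),interpolation=cv2.INTER_CUBIC)
cv2.imwrite('pics/m4.png',np.vstack([a,b])[...,::-1])
E
```

```text
t: 7.35
position: [0.4466, -0.3334, 0.0177]
ee_rot: [3.141, -0.001, -3.141]
force: [0.2, -0.5, -0.2]
gripper_width: -0.0001
finger_force: 0.0
[ 0.44664433 -0.33343642  0.01770509] [ 0.15174486 -0.53004463 -0.17576884]
```

View pics/m4.png

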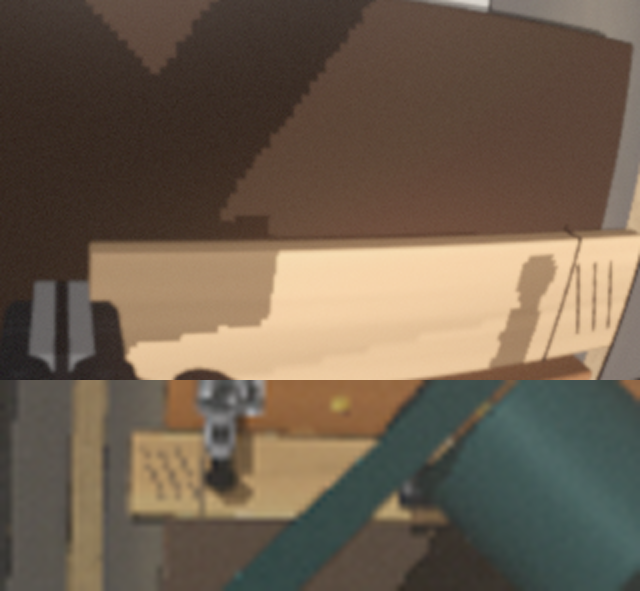

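The lower half (top view) shows the line at mosaic column 204 and the base edge at 165. The upper half (wrist view) shows the line at (579, 240) and the base edge meeting the slat at (607, 230).

Run:
```python
from h import *
import pickle
np.set_printoptions(precision=4,suppress=True)
s,p,d=pickle.load(open('pics/w4.pkl','rb'))
w=lambda a,b,z:wz(s,280+a/2-.25,100+b/2-.25,z)
t=lambda a,b,z:onz('top',255+a/6.04-.4,215+b/6.03-.4,z)
print('wrist line',w(579,240,.022),w(545,360,.022),'edge',w(607,230,.014),w(632,45,.014),'end',w(90,243,.022))
print('top line',t(204,133,.022),t(204,55,.022),'edge',t(165,190,.014),t(165,145,.014),'end L',t(131,85,.022),t(131,138,.022), 'R near',t(440,142,.022))
```

```text
wrist line [ 0.4288 -0.1688  0.022 ] [ 0.4735 -0.1672  0.022 ] edge [ 0.4291 -0.1437  0.014 ] [ 0.3649 -0.1478  0.014 ] end [ 0.4256 -0.3271  0.022 ]
top line [ 0.4293 -0.1677  0.022 ] [ 0.4718 -0.1663  0.022 ] edge [ 0.3975 -0.1467  0.014 ] [ 0.4221 -0.1459  0.014 ] end L [ 0.4544 -0.127   0.022 ] [ 0.4255 -0.128   0.022 ] R near [ 0.4277 -0.2965  0.022 ]
```

```bash
python3 -m pendant '[{"dp":[0,0.006,0],"yaw":0,"jaw":255},{"dp":[0,0.012,0],"yaw":0,"jaw":255},{"dp":[0,0.016,0],"yaw":0,"jaw":255},{"dp":[0,0.020,0],"yaw":0,"jaw":255},{"dp":[0,0.020,0],"yaw":0,"jaw":255}]'
python3 - <<'E'
from h import *
import pickle
s=observe();p,d=capture('wrist');pickle.dump((s,p,d),open('pics/w5.pkl','wb'));print(s['position'],s['force'])
a=cv2.resize(p[120:290,400:560],None,fx=3,fy=3,interpolation=cv2.INTER_CUBIC)
cv2.imwrite('pics/m5.png',a[...,::-1])
E
```

```text
t: 7.95
position: [0.4466, -0.3133, 0.0177]
ee_rot: [3.141, -0.001, -3.141]
force: [-0.2, 0.3, -0.4]
gripper_width: 0.0004
finger_force: 0.0
[ 0.44658257 -0.31325599  0.01774366] [-0.22805649  0.25747627 -0.4422135 ]
```

View pics/m5.png

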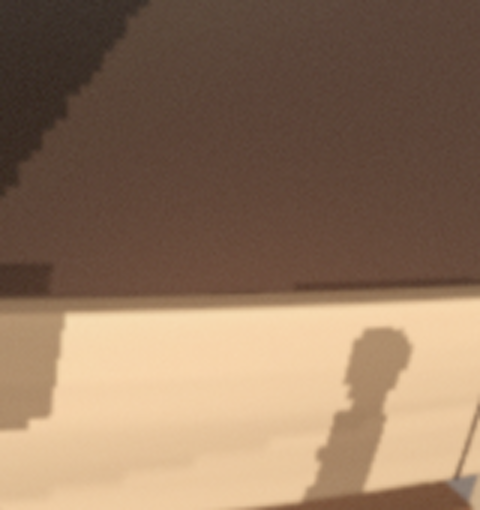

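```bash
python3 -m pendant '[{"dp":[0,-0.012,0],"yaw":0,"jaw":255},{"dp":[0,-0.012,-0.045],"yaw":0,"jaw":255},{"dp":[0.0,-0.012,-0.09],"yaw":0,"jaw":255},{"dp":[0.02,0.0,-0.135],"yaw":0,"jaw":255},{"dp":[0.03,0.03,-0.17],"yaw":0,"jaw":255},{"dp":[0.04,0.06,-0.20],"yaw":0,"jaw":255},{"dp":[0.04,0.06,-0.20],"yaw":0,"jaw":255},{"dp":[0.04,0.06,-0.20],"yaw":0,"jaw":255}]'
python3 - <<'E'
from h import *
import pickle
s=observe();p,d=capture('wrist');pickle.dump((s,p,d),open('pics/w6.pkl','wb'));print(s['position'],s['force'])
a=cv2.resize(p[100:260,180:440],None,fx=3,fy=3,interpolation=cv2.INTER_CUBIC)
cv2.imwrite('pics/m6.png',a[...,::-1])
p,d=capture('top');np.savez('pics/top6.npz',p=p,d=d)
E
```

```text
t: 8.8
position: [0.4074, -0.2551, 0.2188]
ee_rot: [-3.139, 0.002, -3.141]
force: [0.1, -0.7, -0.6]
gripper_width: -0.0003
finger_force: 0.0
[ 0.4073878  -0.25509464  0.21882276] [ 0.12768837 -0.68661466 -0.56417819]
```

View pics/m6.png

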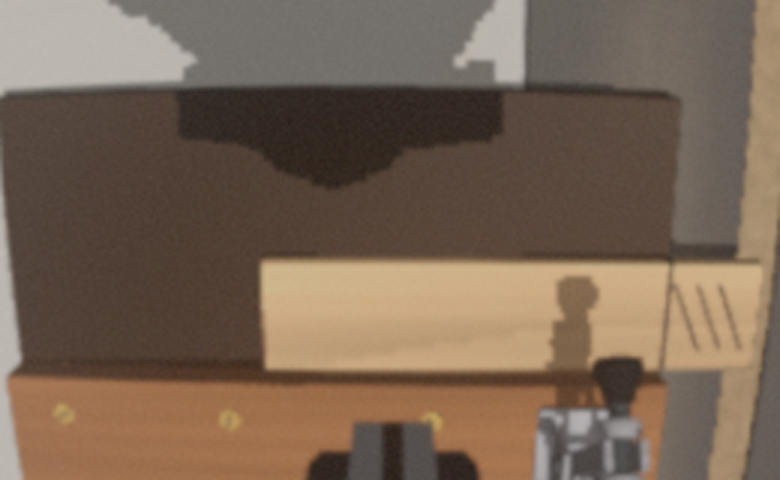

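The slat lies along the fence, with its far edge at crop row ~370. The pencil line runs (669, 261)–(662, 370), right where the base's left edge comes in at (679, 95)–(671, 250).

Run:
```python
from h import *
import pickle
np.set_printoptions(precision=4,suppress=True)
s,p,d=pickle.load(open('pics/w6.pkl','rb'))
w=lambda a,b,z:wz(s,180+a/3-.33,100+b/3-.33,z)
print('line',w(669,261,.022),w(662,370,.022),'edge',w(680,97,.014),w(671,250,.014),'R near/far',w(261,261,.022),w(266,371,.022),'L',w(761,263,.022),'fence',w(200,377,.032),w(480,380,.032))
f=np.load('pics/top6.npz')['p']
cv2.imwrite('pics/t6.png',cv2.resize(f[175:265,260:360],None,fx=6,fy=6,interpolation=cv2.INTER_CUBIC)[...,::-1])
```

```text
line [ 0.4272 -0.1481  0.022 ] [ 0.4732 -0.1464  0.022 ] edge [ 0.3639 -0.1457  0.014 ] [ 0.4249 -0.1451  0.014 ] R near/far [ 0.4276 -0.306   0.022 ] [ 0.4731 -0.3061  0.022 ] L [ 0.4277 -0.1086  0.022 ] fence [ 0.4717 -0.3309  0.032 ] [ 0.4724 -0.2221  0.032 ]
```

View pics/t6.png

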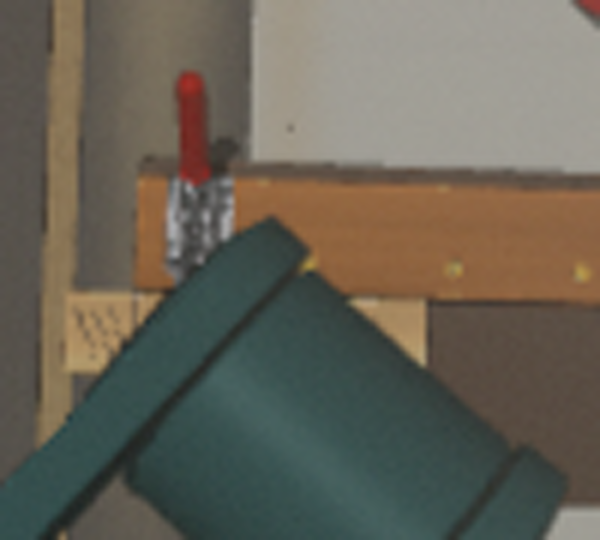

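The top view agrees: the line is level with the edge to within about 2 mm and the slat is flush. The handle is raised at y≈-0.181. Next I move above it.

```bash
python3 -m pendant '[{"dp":[-0.04,0.025,0],"yaw":0,"jaw":255},{"dp":[-0.08,0.05,0],"yaw":0,"jaw":255},{"dp":[-0.12,0.074,0],"yaw":0,"jaw":255},{"dp":[-0.133,0.074,0],"yaw":0,"jaw":255},{"dp":[-0.133,0.074,0.025],"yaw":0,"jaw":255},{"dp":[-0.133,0.074,0.045],"yaw":0,"jaw":255},{"dp":[-0.133,0.074,0.045],"yaw":0,"jaw":255}]'
```

```text
t: 9.6
position: [0.5373, -0.18, 0.1686]
ee_rot: [3.139, -0.008, 3.141]
force: [-0.7, 0.5, -0.1]
gripper_width: -0.0001
finger_force: 0.0
```

```bash
python3 -m pendant '[{"dp":[-0.005,0,0.02],"yaw":0,"jaw":255},{"dp":[-0.01,0,0.03],"yaw":0,"jaw":255},{"dp":[-0.015,0,0.037],"yaw":0,"jaw":255},{"dp":[-0.022,0,0.043],"yaw":0,"jaw":255},{"dp":[-0.029,0,0.048],"yaw":0,"jaw":255},{"dp":[-0.037,0,0.055],"yaw":0,"jaw":255},{"dp":[-0.045,0,0.063],"yaw":0,"jaw":255},{"dp":[-0.051,0,0.072],"yaw":0,"jaw":255},{"dp":[-0.056,0,0.081],"yaw":0,"jaw":255},{"dp":[-0.06,0,0.089],"yaw":0,"jaw":255},{"dp":[-0.062,0,0.094],"yaw":0,"jaw":255},{"dp":[-0.062,0,0.094],"yaw":0,"jaw":255}]'
```

```text
t: 10.8
position: [0.6018, -0.1799, 0.0778]
ee_rot: [3.141, -0.001, -3.141]
force: [-1.0, -0.3, 0.5]
gripper_width: -0.0001
finger_force: 0.0
```

```bash
python3 -m pendant '[{"dp":[0,0,0.003],"yaw":0,"jaw":255},{"dp":[0,0,0.006],"yaw":0,"jaw":255},{"dp":[0,0,0.006],"yaw":0,"jaw":255}]'; python3 -m pendant '[{"dp":[0,0,0.003],"yaw":0,"jaw":255},{"dp":[0,0,0.003],"yaw":0,"jaw":255}]'
```

```text
t: 11.1
position: [0.602, -0.1802, 0.0728]
ee_rot: [-3.141, 0.001, -3.141]
force: [-0.3, -0.1, 0.3]
gripper_width: 0.0001
finger_force: 0.1
t: 11.3
position: [0.6023, -0.1803, 0.0705]
ee_rot: [-3.141, 0.001, -3.141]
force: [0.3, 0.0, 4.5]
gripper_width: 0.0003
finger_force: 2.4
```

```bash
python3 -m pendant '[{"dp":[0,0,0.003],"yaw":0,"jaw":255},{"dp":[0,0,0.003],"yaw":0,"jaw":255}]'; python3 -m pendant '[{"dp":[0,0,0.003],"yaw":0,"jaw":255},{"dp":[0,0,0.003],"yaw":0,"jaw":255}]'
```

```text
t: 11.5
position: [0.6024, -0.1804, 0.0698]
ee_rot: [-3.141, 0.002, -3.141]
force: [-5.4, 2.6, 21.9]
gripper_width: -0.0003
finger_force: 11.1
t: 11.7
position: [0.6025, -0.1805, 0.0691]
ee_rot: [-3.14, 0.002, -3.141]
force: [-10.6, 3.8, 39.6]
gripper_width: 0.0001
finger_force: 20.0
```

The handle hit a firm stop at z≈0.070, where 0.071 was expected. I'll lift away and check.

```bash
python3 -m pendant '[{"dp":[0,0,-0.02],"yaw":0,"jaw":255},{"dp":[0,0,-0.06],"yaw":0,"jaw":255},{"dp":[0,0,-0.10],"yaw":0,"jaw":255},{"dp":[0,0,-0.15],"yaw":0,"jaw":255},{"dp":[0.05,-0.03,-0.16],"yaw":0,"jaw":255},{"dp":[0.10,-0.05,-0.16],"yaw":0,"jaw":255},{"dp":[0.15,-0.05,-0.16],"yaw":0,"jaw":255},{"dp":[0.19,-0.05,-0.16],"yaw":0,"jaw":255},{"dp":[0.19,-0.05,-0.16],"yaw":0,"jaw":255},{"dp":[0.19,-0.05,-0.16],"yaw":0,"jaw":255}]'
python3 - <<'E'
from h import *
import pickle
s=observe();p,d=capture('wrist');pickle.dump((s,p,d),open('pics/w7.pkl','wb'));print(s['position'],s['force'])
a=cv2.resize(p[100:270,180:440],None,fx=2,fy=2,interpolation=cv2.INTER_CUBIC)
p,d=capture('scene');b=cv2.resize(p[160:270,270:400],(520,440//2*1),interpolation=cv2.INTER_CUBIC)
cv2.imwrite('pics/m7.png',np.vstack([a,b])[...,::-1])
E
```

```text
t: 12.7
position: [0.4107, -0.2301, 0.224]
ee_rot: [-3.141, 0.0, 3.14]
force: [0.6, 0.3, -0.0]
gripper_width: 0.0001
finger_force: 0.0
[ 0.41070283 -0.23005221  0.22396464] [ 0.56400364  0.25244374 -0.01011992]
```

View pics/m7.png

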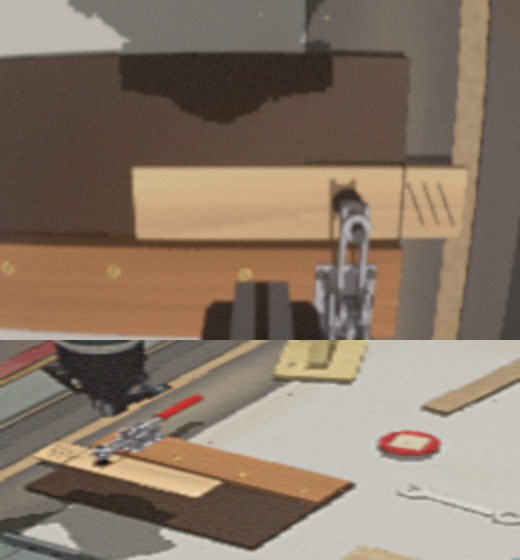

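The pad sits on the slat, the handle is level, and the pencil line is at the base edge (crop (403, 165), edge ≈(405, 160)). The slat is flush with the fence and the bystanders haven't moved. I'm handing in.

```bash
python3 -c "
from cell import *
print(close_job())"
```

```text
the job is handed in; nothing more can be done
None
```

The job is handed in at about 12.7 s: the slat is flush on the fence, its pencil line was about 1.5 mm short of the jig's left edge when measured before clamping, the handle is down on its stop with the pad on the slat, and the arm is clear; the pad's force itself was not measured and no verdict was returned.

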